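# Shake the stray nuts out of a cast joint shell and stand it up

## Robot

A 6-joint arm with a two-finger parallel gripper is mounted at the origin on the work surface. World frame = base frame: x ahead of the robot, y to its left, z up, the work surface at z = 0. Lengths are in mm, angles in rad, forces in N, time in s.
With the tool pointing down it reaches from about 375 to 750 mm from the base axis. Payload 9 kg.
Tool frame: the origin (TCP) lies midway between the tips of the shut fingers; the grasp point (between the pads) lies 19 mm behind it; z points along the fingers, y is the line along which they close (so a half turn about z gives the same grasp; the last joint's range is limited). The gripper opens to 85 mm and grips with 20 to 120 N. Pads are 22 mm wide; open, the fingers measure 114 mm over their backs; the gripper's body (76 mm by 85 mm) begins 54 mm behind the grasp point. The pads swing forward as they close: fully open they stand 13 mm farther back than shut.
Start: joints at [-1.386, 0.104, 0.097, 1.564, 0, 1.353], TCP at [235.21, -552.008, 231.331] pointing down, gripper open.
Joint ranges: [-2.99, 2.99], [-0.84, 1.86], [-1.1, 1.16], [-1.84, 2.11], [-1.51, 1.56], [-3.14, 3.14]. Speed limits (rad/s): [2.22, 2.22, 2.57, 3.14, 3.14, 3.14].

## Interface

Orientations are given as a unit quaternion [x, y, z, w].
In Python, from station import * gives the robot as it stands. Calls block until the motion is done:
- movep(position, orientation): joint-space move of the TCP to a pose.
- movel(position, rate=150, attitude=None, stop_force=None): straight line of the TCP; attitude=None keeps the orientation; rate is the mean speed in mm/s. With stop_force (N) it stops when the force on the tool has changed by that much, and returns True; else False.
- set_joints(angles): joint-space move.
- command_gripper(opening, force=None): finger opening in mm; force is the grip in N (None keeps the last); returns when the fingers have stopped.
- sleep(seconds).
- inverse_kinematics(position, orientation): joint angles nearest the present ones, or None.
- observe(): the state.
- snapshot(name): name is "scene" or "side" or "wrist"; returns a dict with "pixels" (480x640x3 uint8, blue, green, red), "fx", "fy", "cx", "cy" (pixels), "k1" (the pictures are not rectified: a ray, as slopes to the right and down, at radius r is drawn at 1 + k1 r^2 times it, then the intrinsics apply), "view" (4x4, takes a point from world to camera coordinates). Camera axes: x right, y up, looking along -z (the intrinsics and any distortion apply to the point x, -y, -z); pixel columns grow to the right and rows downward; lengths in mm; the calibration is good to about 2 mm. A picture is of the moment at which its call begins. There is no depth.
A pose or a line that the arm cannot do raises PlanningError and nothing moves.
- sign_off(): hands the job in; it is judged then, once.
The state is a dict: "time": time; "joint_positions": joint angles; "joint_velocities": joint speeds; "joint_efforts": joint torques, N m; "eef_pos": TCP position; "tool_rot": TCP orientation; "ft_force": force on the tool from outside, world axes, zero at the start; "wrist_torque": the same for the moment, N m; "finger_gap": finger opening in mm; "grasp_force": force on a finger pad.
Only numpy, scipy, OpenCV 4.12 (cv2) and the standard library are available. Lean on these libraries where they do the work, as an engineer would, in place of code of your own. Each camera call takes 0.05 s, during which the arm holds its last target. There are 200 camera calls.

## Task

There are three loose hex nuts inside the cast shell lying in the V cradle: lift the shell out and tip it so that all three fall into the plain undivided tray. Then lay the empty shell back in its cradle and let go so that you can change your grip, then pick it up again and stand it upright on its flanged foot, wholly on the round rubber pad. Set the shell down gently, never dropping it, and leave the oil bottle, the tape roll and the divided box where they are.

Things in the scene. Friction and masses are not known exactly. Their poses are not given: they have to be found in the camera images.
- shell: Bare cast-aluminium shell, an open round cup 110 mm long: body 56 mm outside diameter, 4 mm wall (bore 48 mm, 100 mm deep); its closed end is a flat foot flange 72 mm in diameter, 8 mm thick. About 0.35 kg. Origin: centre of the foot's underside; z runs along its axis from foot to open mouth (mouth at z = 110 mm). It starts lying in the cradle, mouth end 15 degrees up.
- shell_mid (a point): Point on the shell's axis halfway along it, 55 mm from the foot's underside.
- nut1: Loose steel hex nut, 21 mm across corners, 10 mm thick, starts inside the shell. Origin at the centre of one flat face, z along the nut's bore.
- nut2: A second, identical nut.
- nut3: A third, identical nut.
- cradle: Fixed dark steel V cradle: base plate 120 x 64 x 12 mm with two V supports, 65 mm wide and at most 80 mm high, that hold the shell 16 to 28 mm and 86 to 98 mm from its foot; fingers fit in the gap between. Origin: middle of the base's underside; x points level to the raised end: the V slopes 15 degrees up towards x.
- cradle_rest (a point): Where shell_mid lies when the shell rests in the cradle: 78 mm above the cradle's origin, on the V's line, which runs along cradle x and 15 degrees upward.
- tray: Plain undivided blue plastic tray, fixed, 190 mm (its x) by 140 mm (its y) and 45 mm high, walls 4 mm. Origin at the centre of the underside.
- tray_in (a point): Centre of the tray's inner floor, axes as the tray.
- pad: Round black rubber pad, fixed, 140 mm in diameter, 6 mm thick. Origin at the centre of its underside; its top is at z = 6 mm.
- oiler: Bystander: black oil bottle, 52 mm in diameter, 150 mm tall, upright. Origin at the centre of its underside.
- tape: Bystander: roll of pale tape lying flat, 96 mm in diameter, 48 mm high. Origin at the centre of its underside.
- sorter: Bystander: blue plastic box with six compartments, 100 mm (x) by 210 mm (y), 45 mm high. Origin at the centre of its underside.
Mind the look-alikes: they are no part of the job. Leave any blue or green look-alike of the shell alone.

How it is judged:
By the outcome, as a careful person would: the job done as asked, in the order asked, and still so for the second after the job is handed in, with the robot touching nothing.
It also fails if it takes over 66 s, if anything falls off the work surface, if the arm or the gripper's body presses on something with over 40 N, if the wrist force passes 120 N, or if a joint passes its speed limit or range.

## Working session

There is one attempt and no reset: what is moved stays moved. The work goes in short steps, each a Python script; the robot and the scene stay as the last script left them, time stands still between calls to the robot, and variables do not carry over. Pictures are saved under pics/ and viewed, at most 11 in all, crops included, and the job is handed in when it is done.

```bash
mkdir -p pics; ls
python3 - <<'E'
from station import *
import cv2,numpy as np,pickle
d={}
for n in("scene","side","wrist"):
    s=snapshot(n);d[n]=s;cv2.imwrite(f"pics/{n}0.png",s["pixels"]);print(n,s["fx"],s["cx"],s["k1"],np.round(np.linalg.inv(s["view"]),2).tolist())
pickle.dump(d,open("s0.pkl","wb"));o=observe();print(o["time"],o["tool_rot"],o["eef_pos"])
E
```

```text
pics
scene 447.71959310828936 317.2771634902715 -0.041876677967974216 [[0.5, -0.74, 0.45, 983.5], [0.87, 0.43, -0.26, -176.87], [0.01, 0.52, 0.86, 908.78], [0.0, 0.0, 0.0, 1.0]]
side 506.6488387445295 321.435003385709 -0.11530490595175232 [[-0.76, 0.39, -0.51, 17.71], [-0.65, -0.47, 0.6, 654.06], [-0.01, 0.79, 0.61, 696.03], [0.0, 0.0, 0.0, 1.0]]
wrist 384.92526986156656 317.27802585157536 0.018156697885301047 [[0.39, 0.87, 0.29, 309.07], [-0.92, 0.37, 0.12, -521.18], [-0.0, -0.31, 0.95, 372.66], [0.0, 0.0, 0.0, 1.0]]
0.15 [ 9.79787385e-01  2.00041037e-01  9.04862018e-06 -5.13269858e-04] [ 235.14462922 -551.72488917  230.69476633]
```

View pics/scene0.png

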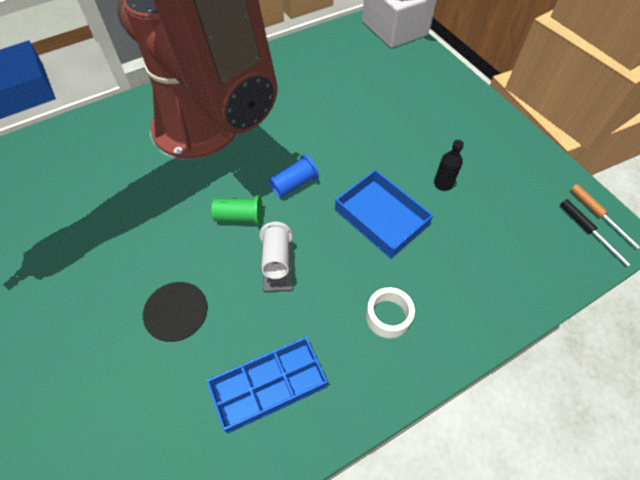

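View pics/side0.png

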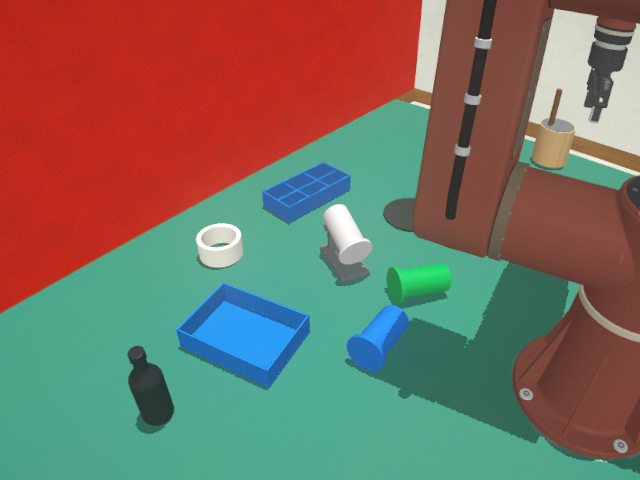

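The scene view shows the white shell at (276,250) with its mouth towards (274,270), the pad at (175,311), the tray at (383,213), the oiler at (448,168), the tape at (390,312), the sorter at (267,383), and green and blue decoys at (237,210) and (295,177). The side view shows the shell's foot at (352,250), its mouth at (340,215), and the tray at (245,332).

```bash
cat > h.py <<'E'
import cv2,numpy as np
from scipy.spatial.transform import Rotation as R
def ray(s,px):
    p=(np.array(px,float)-[s["cx"],s["cy"]])/[s["fx"],s["fy"]]
    u=p.copy()
    for _ in range(20): u=p/(1+s["k1"]*(u@u))
    M=np.linalg.inv(np.array(s["view"]));d=M[:3,:3]@np.array([u[0],-u[1],-1]);return M[:3,3],d/np.linalg.norm(d)
def onz(s,px,z):
    o,d=ray(s,px);return o+d*(z-o[2])/d[2]
def proj(s,P):
    V=np.array(s["view"]);c=V[:3,:3]@np.array(P,float)+V[:3,3];u=np.array([c[0],-c[1]])/-c[2];u=u*(1+s["k1"]*(u@u));return u*[s["fx"],s["fy"]]+[s["cx"],s["cy"]]
def mask_at(m,px):
    n,l=cv2.connectedComponents(m.astype(np.uint8));return (l==l[px[1],px[0]]).astype(np.uint8)
def contour(m): return max(cv2.findContours(m,cv2.RETR_EXTERNAL,cv2.CHAIN_APPROX_NONE)[0],key=cv2.contourArea)[:,0]
E
python3 - <<'E'
from h import *
import pickle
d=pickle.load(open("s0.pkl","rb"));s=d["scene"];t=d["side"]
def world(s,m,z): return np.array([onz(s,p,z)[:2] for p in contour(m)],np.float32)
for nm,s_,seed in(("scene",s,(175,311)),):
    im=s_["pixels"].astype(int);m=mask_at(im.max(2)<60,seed);w=world(s_,m,6);print("pad",cv2.minEnclosingCircle(w),cv2.fitEllipse(w))
for nm,s_,seed in(("scene",s,(383,213)),("side",t,(245,332)),("scene sorter",s,(267,383))):
    hsv=cv2.cvtColor(s_["pixels"],cv2.COLOR_BGR2HSV);m=mask_at((abs(hsv[...,0].astype(int)-110)<12)&(hsv[...,1]>120)&(hsv[...,2]>50),seed)
    m=cv2.morphologyEx(m,cv2.MORPH_CLOSE,np.ones((5,5)))
    print(nm,m.sum(),"z45",cv2.minAreaRect(world(s_,m,45)),"z0",cv2.minAreaRect(world(s_,m,0)))
im=s["pixels"].astype(int)
print("oil",onz(s,(445,186),0),"tape",onz(s,(391,305),48),"green",onz(s,(237,210),28),"blue",onz(s,(295,177),28))
m=mask_at((im.min(2)>100)&(im.max(2)-im.min(2)<50),(276,250))
print("shell",m.sum())
a=cv2.resize(s["pixels"][215:300,235:320],(400,400),interpolation=cv2.INTER_CUBIC);b=cv2.resize(t["pixels"][200:285,305:390],(400,400),interpolation=cv2.INTER_CUBIC)
cv2.imwrite("pics/crop1.png",np.hstack([a,b]))
E
```

```text
pad ((-1.8385694026947021, 424.02008056640625), 1266.4718017578125) ((246.4696807861328, 290.00555419921875), (1703.1561279296875, 2336.660400390625), 152.65771484375)
scene 4780 z45 ((532.0919189453125, 266.7169494628906), (202.4966583251953, 164.21424865722656), 12.590580940246582) z0 ((508.5748596191406, 289.826416015625), (213.04600524902344, 172.7692413330078), 12.590583801269531)
side 8435 z45 ((509.10760498046875, 288.7646789550781), (208.87664794921875, 165.91848754882812), 12.645267486572266) z0 ((543.0733032226562, 263.5148620605469), (223.31451416015625, 177.38694763183594), 12.645222663879395)
scene sorter 6434 z45 ((754.8485107421875, -148.98484802246094), (211.51373291015625, 109.83207702636719), 84.71107482910156) z0 ((742.9362182617188, -147.5320281982422), (222.53286743164062, 115.55400085449219), 84.71105194091797)
oil [525.16395138 475.69699438   0.        ] tape [741.65142045 145.53144169  48.        ] green [347.83079617 -26.96230648  28.        ] blue [327.72097975 142.95710213  28.        ]
shell 1697
```

View pics/crop1.png

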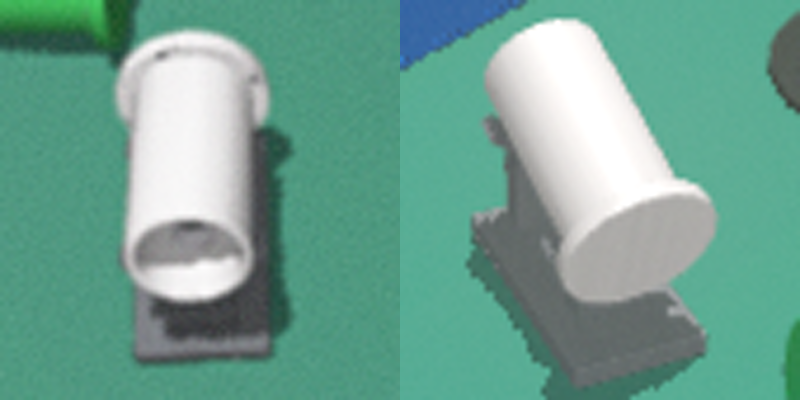

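The left crop shows the mouth ellipse centred at about scene pixel (275,270), and the far end of the base at rows 290–292. The right crop shows the foot disc centred at about side pixel (355,252).

Run:
```python
from h import *
import pickle
d=pickle.load(open("s0.pkl","rb"));s=d["scene"];t=d["side"]
im=s["pixels"].astype(int);print("padcol",im[311,175],im[300,120],im[250,130])
m=mask_at((im.max(2)-im.min(2)<12)&(im.max(2)<60),(175,311));w=np.array([onz(s,p,6)[:2] for p in contour(m)],np.float32);print("pad",m.sum(),cv2.fitEllipse(w))
S=lambda x,y:(235+x/4.706,215+y/4.706)
T=lambda x,y:(305+(x-400)/4.706,200+y/4.706)
print("mouth",onz(s,S(188,260),92.2),"foot",onz(t,T(637,245),63.8))
print("base far corners",onz(s,S(135,362),0),onz(s,S(270,355),0))
print("base near corners side",onz(t,T(578,387),0),onz(t,T(706,352),0),"far top",onz(t,T(475,215),12))
# axis from silhouettes: body edge midlines -> planes
def plane(s,a,b):
    o,d1=ray(s,a);_,d2=ray(s,b);n=np.cross(d1,d2);return o,n/np.linalg.norm(n)
# scene body edges at two rows; side body edges
o1,n1=plane(s,S((137+250)/2,100),S((128+252)/2,230))
o2,n2=plane(t,T((497+613)/2,(112+62)/2),T((545+662)/2,(203+153)/2))
u=np.cross(n1,n2);u/=np.linalg.norm(u);u*=np.sign(u[2])
P=np.linalg.solve(np.array([n1,n2,[0,0,1]]),[n1@o1,n2@o2,78]);print("axis dir",u,"at z78",P, "yaw",np.degrees(np.arctan2(u[1],u[0])),"el",np.degrees(np.arcsin(u[2])))
```

```text
padcol [57 61 57] [130 153  82] [129 156  84]
pad 301935 ((219.71104431152344, 287.6391906738281), (1747.699951171875, 2302.775634765625), 151.2686309814453)
mouth [571.28449584 -33.84474608  92.2       ] foot [475.5178653   14.72312175  63.8       ]
base far corners [560.67904488 -64.41699442   0.        ] [589.26547175  -7.28777396   0.        ]
base near corners side [482.03372782  44.58751455   0.        ] [452.87263358  -9.4045727    0.        ] far top [584.26875099  -7.21050432  12.        ]
axis dir [ 0.85687481 -0.44126796  0.26654858] at z78 [501.76480877   3.29458003  78.        ] yaw -27.247274867528024 el 15.458990142857735
```

```bash
cat >> h.py <<'E'
MID=np.array([522.5,-9.3,78.]);YAW=np.radians(-26.9);OFF=23
TRAY=np.array([520.6,277.7,0])
def shellR(az,el):
    c,s=np.cos(el),np.sin(el);h=np.array([np.cos(az),np.sin(az),0]);z=np.array([0,0,1.])
    a=c*h+s*z;y=np.cross(z,h);return np.c_[np.cross(y,a),y,a]
def tool(az,el,P,pz,g,lean,sg):
    """TCP pose with shell point at axial pz located at P; grasp at axial g, lean rad towards mouth"""
    S=shellR(az,el);tz=S@[np.cos(lean),0,-np.sin(lean)];ty=sg*S[:,1]
    Rt=np.c_[np.cross(ty,tz),ty,tz];return np.array(P)+S[:,2]*(g-pz)+OFF*tz,R.from_matrix(Rt).as_quat()
E
python3 - <<'E'
from h import *
from station import *
import pickle
s=pickle.load(open("s0.pkl","rb"))["scene"]
im=s["pixels"].astype(int);m=mask_at((im.max(2)-im.min(2)<14)&(im.max(2)<85),(175,311))
w=np.array([onz(s,p,6)[:2] for p in contour(m)],np.float32);e=cv2.fitEllipse(w);print("pad",m.sum(),e)
PAD=np.array([*e[0],6.])
r=np.radians;azT=np.arctan2(TRAY[1],TRAY[0]);azP=np.arctan2(PAD[1],PAD[0])
for sg in(1,-1):
    def t(n,*a):
        q=inverse_kinematics(*map(list,tool(*a,sg)));print(sg,n,None if q is None else np.round(q,2))
    t("lie",YAW,r(15),MID,55,55,0)
    t("up",YAW,r(15),MID+[0,0,150],55,55,0)
    for el in(15,-20,-50,-70):t(f"tray{el}",azT+np.pi,r(el),TRAY+[0,0,85 if el<15 else 200],110,55,0)
    for l in(20,30,40):
        t(f"regrasp{l}",YAW,r(15),MID,55,60,r(l))
        t(f"stand{l}",azP,r(90),PAD,0,60,r(l))
E
```

```text
pad 2878 ((506.9539794921875, -252.37249755859375), (133.55345153808594, 134.90634155273438), 137.55836486816406)
1 lie [-0.24 -0.41 -0.71  1.01 -0.06  0.23]
1 up [-0.24 -0.45 -0.47  1.29 -0.06  0.23]
1 tray15 [ 0.31  0.59  0.53  1.77 -0.05  2.97]
1 tray-20 [ 0.25 -0.16 -0.48  0.91  0.08  2.92]
1 tray-50 None
1 tray-70 None
1 regrasp20 [-0.28  0.03 -0.3   1.32  0.02  0.19]
1 stand20 None
1 regrasp30 [-0.3   0.24 -0.1   1.49  0.04  0.17]
1 stand30 None
1 regrasp40 [-0.31  0.45  0.11  1.66  0.07  0.15]
1 stand40 None
-1 lie [-0.24 -0.41 -0.71  1.01 -0.06 -2.92]
-1 up [-0.24 -0.45 -0.47  1.29 -0.06 -2.92]
-1 tray15 [ 0.31  0.59  0.53  1.77 -0.05 -0.18]
-1 tray-20 [ 0.25 -0.16 -0.48  0.91  0.08 -0.23]
-1 tray-50 None
-1 tray-70 None
-1 regrasp20 [-0.28  0.03 -0.3   1.32  0.02 -2.95]
-1 stand20 None
-1 regrasp30 [-0.3   0.24 -0.1   1.49  0.04 -2.97]
-1 stand30 None
-1 regrasp40 [-0.31  0.45  0.11  1.66  0.07 -2.99]
-1 stand40 None
```

```bash
sed -i '/^TRAY/a PAD=np.array([507.,-252.4,6.])' h.py
python3 - <<'E'
from h import *
from station import *
r=np.radians;azT=np.arctan2(TRAY[1],TRAY[0]);azP=np.arctan2(PAD[1],PAD[0])
ik=lambda *a:inverse_kinematics(*map(list,tool(*a)))
print("pour")
for lean in(0,-12):
  for el in(-45,-60,-70):
    for z in(80,130):
      L=[]
      for da in range(-180,180,20):
        q=ik(azT+np.pi+r(da),r(el),TRAY+[0,0,z],110,55,r(lean),1)
        if q is not None:L.append((da,np.round(q,1).tolist()))
      print(lean,el,z,[l[0] for l in L],L[:1],L[-1:])
print("stand")
for lean in(15,30,45,55):
  L=[]
  for da in range(-180,180,15):
    q=ik(azP+r(da),r(90),PAD+[0,0,2],0,62,r(lean),1)
    if q is not None:L.append((da,np.round(q,1).tolist()))
  print(lean,[l[0] for l in L],L[:1],L[-1:])
E
```

```text
pour
0 -45 80 [-160, -140, -120, -100, -80, -60, -40, -20, 0, 20, 40, 60, 80, 100, 120, 140] [(-160, [0.4, 1.0, 0.7, 2.1, -0.3, -0.3])] [(140, [0.2, 0.9, 0.6, 2.1, 0.3, 0.3])]
0 -45 130 [-140, -120, -100, -80, -60, -40, -20, 0, 20, 40, 60, 80, 100, 120] [(-140, [0.5, 0.8, 0.6, 2.0, -0.5, -0.6])] [(120, [0.1, 0.7, 0.4, 2.0, 0.4, 0.5])]
0 -60 80 [-120, -100, -80, -60, -40, 40, 60, 80, 100] [(-120, [0.6, 0.9, 0.6, 2.0, -0.8, -0.6])] [(100, [-0.0, 0.8, 0.3, 2.0, 0.7, 0.5])]
0 -60 130 [-120, -100, -80, -60, -40, 40, 60, 80, 100] [(-120, [0.6, 0.9, 0.6, 2.1, -0.8, -0.6])] [(100, [-0.0, 0.7, 0.4, 2.1, 0.7, 0.5])]
0 -70 80 [-100, -80, -60, 40, 60, 80] [(-100, [0.7, 0.8, 0.4, 1.9, -1.1, -0.8])] [(80, [-0.1, 0.6, 0.1, 1.9, 1.0, 0.6])]
0 -70 130 [-100, -80, -60, 40, 60, 80] [(-100, [0.7, 0.8, 0.4, 1.9, -1.1, -0.8])] [(80, [-0.1, 0.6, 0.1, 2.0, 1.0, 0.6])]
-12 -45 80 [-180, -160, -140, -120, -100, -80, -60, -40, -20, 0, 20, 40, 60, 80, 100, 120, 140, 160] [(-180, [0.3, 0.7, 0.5, 1.9, -0.1, -0.2])] [(160, [0.2, 0.7, 0.5, 1.9, 0.1, 0.1])]
-12 -45 130 [-180, -160, -140, -120, -100, -80, -60, -40, -
[... 673 characters left out ...]
.7])] [(100, [-0.0, 0.7, 0.4, 2.1, 0.7, 0.6])]
stand
15 [-105, -90, -75, -60, 45, 60, 75, 90] [(-105, [-0.3, 1.1, 0.5, 2.1, -1.0, 2.7])] [(90, [-1.1, 0.9, 0.3, 2.1, 0.9, -2.8])]
30 [-120, -105, -90, -75, -60, 45, 60, 75, 90, 105] [(-120, [-0.3, 1.0, 0.6, 2.0, -0.8, 2.5])] [(105, [-1.0, 0.9, 0.4, 2.0, 0.6, -2.7])]
45 [-165, -150, -135, -120, -105, -90, -75, -60, -45, 30, 45, 60, 75, 90, 105, 120, 135, 150] [(-165, [-0.6, 1.1, 0.8, 2.1, -0.3, 2.9])] [(150, [-0.8, 1.0, 0.8, 2.1, 0.2, -3.0])]
55 [-180, -165, -150, -135, -120, -105, -90, -75, -60, -45, -30, -15, 0, 15, 30, 45, 60, 75, 90, 105, 120, 135, 150, 165] [(-180, [-0.6, 0.8, 0.6, 1.9, -0.1, 3.0])] [(165, [-0.7, 0.8, 0.5, 1.9, 0.0, -3.1])]
```

```bash
sed -i 's/OFF=23/OFF=21/' h.py
python3 - <<'E'
from h import *
from station import *
r=np.radians
p,q=tool(YAW,r(15),MID,55,55,0,1);tz=R.from_quat(q).apply([0,0,1])
movep(list(p-130*tz),list(q));s=snapshot("wrist");cv2.imwrite("pics/w1.png",s["pixels"])
print(observe()["time"],proj(s,MID))
E
```

```text
2.4083 [319.44142058 241.63684908]
```

View pics/w1.png

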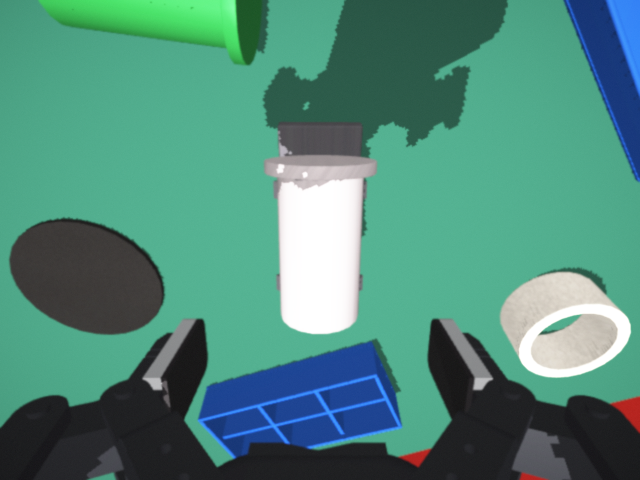

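The wrist view shows the shell centred between the fingers (axis at column 320, vertical), so I can go in, grip and lift.

Run:
```python
from h import *
from station import *
r=np.radians
p,q=tool(YAW,r(15),MID,55,55,0,1)
if movel(list(p),rate=110,stop_force=12): print("contact",observe()["eef_pos"],p)
command_gripper(40,force=80);o=observe();print(o["finger_gap"],o["grasp_force"],o["ft_force"],o["wrist_torque"],o["time"])
if o["finger_gap"]>50:
    print(movel(list(p+[0,0,60]),rate=60));o=observe();print(o["ft_force"],o["wrist_torque"],o["finger_gap"])
    p2,q2=tool(YAW,r(18),MID+[0,0,190],55,55,0,1);movel(list(p2),rate=150,attitude=list(q2))
    s=snapshot("side");cv2.imwrite("pics/s1.png",s["pixels"]);print(observe()["time"])
    AZ=np.arctan2(TRAY[1],TRAY[0])+np.pi+r(75)
    for el in(18,0,-30,-68):
        j=inverse_kinematics(*map(list,tool(AZ,r(el),TRAY+[0,0,82 if el<10 else 160]-25*np.array([np.cos(AZ),np.sin(AZ),0]),110,55,0,1)));print(el,None if j is None else np.round(j,2))
```

```text
54.18747242944022 82.09452331066132 [-4.73847862  5.30455153  9.83209266] [1.10557825 0.58333754 0.15804708] 4.15
False
[ 0.36890493 -0.33632913 -4.20736807] [0.19887346 0.40480466 0.0157344 ] 53.105312909597636
6.3667
18 [ 0.54  0.32  0.11  1.46 -0.3   1.89]
0 [ 0.4   0.19 -0.12  1.26  0.    1.75]
-30 [ 0.15  0.1  -0.24  1.28  0.52  1.48]
-68 [-0.11  0.48 -0.08  1.71  1.06  0.82]
```

View pics/s1.png

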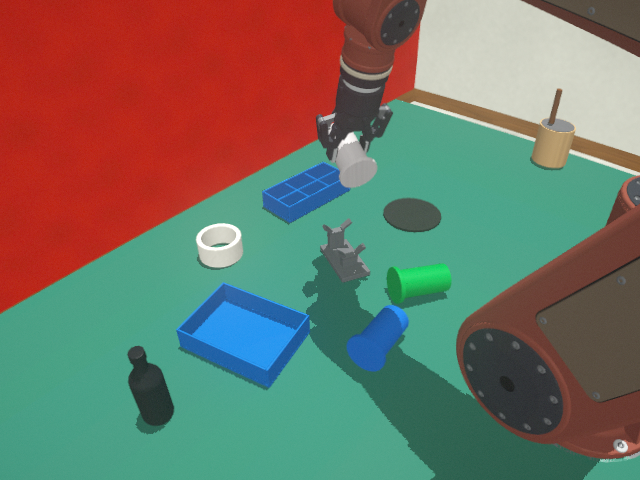

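The shell is held level at (350,155) and the cradle is empty at (343,255). Next is pouring over the tray.

Run:
```python
from h import *
from station import *
r=np.radians
AZ=np.arctan2(TRAY[1],TRAY[0])+np.pi+r(75)
B=TRAY-25*np.array([np.cos(AZ),np.sin(AZ),0])
def go(el,z,rate):
    p,q=tool(AZ,r(el),B+[0,0,z],110,55,0,1);movel(list(p),rate=rate,attitude=list(q))
go(18,230,150);go(8,110,120);go(-68,84,70)
sleep(0.8)
s=snapshot("scene");cv2.imwrite("pics/p1.png",s["pixels"]);o=observe();print(o["time"],o["ft_force"],o["wrist_torque"],o["finger_gap"])
```

```text
12.5917 [ 0.92668258 -0.34999726 -3.6832161 ] [-1.59151278 -0.3977063   0.0131074 ] 53.351453834625296
```

View pics/p1.png

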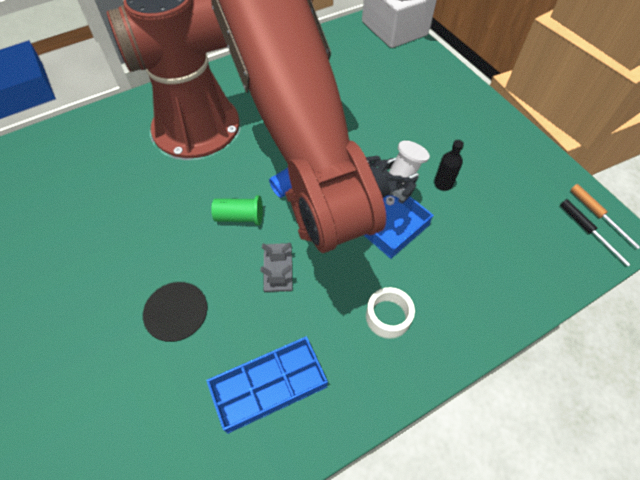

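A nut is visible in the tray at (390,201), and the load dropped by 0.53 N, which fits about three nuts. I'll wiggle, withdraw and check.

Run:
```python
from h import *
from station import *
r=np.radians
AZ=np.arctan2(TRAY[1],TRAY[0])+np.pi+r(75)
B=TRAY-25*np.array([np.cos(AZ),np.sin(AZ),0])
def go(el,z,rate):
    p,q=tool(AZ,r(el),B+[0,0,z],110,55,0,1);movel(list(p),rate=rate,attitude=list(q))
go(-52,90,90);go(-69,86,90);sleep(.2);go(-30,150,90)
p2,q2=tool(YAW,r(15),MID+[0,0,150],55,55,0,1);movel(list(p2),rate=150,attitude=list(q2))
a=snapshot("side")["pixels"];b=snapshot("scene")["pixels"]
A=cv2.resize(a[275:390,170:320],(400,400*115//150));C=cv2.resize(a[100:215,285:435],(400,400*115//150))
D=cv2.resize(b[165:260,320:440],(400,306));
cv2.imwrite("pics/n1.png",np.hstack([A,D,C][:2] if 0 else [A,D])if A.shape[0]==306 else np.hstack([A,cv2.resize(D,(400,A.shape[0]))]))
cv2.imwrite("pics/side2.png",a)
o=observe();print(o["time"],o["ft_force"],o["wrist_torque"],o["finger_gap"])
```

```text
17.6083 [-0.22791908  0.49830458 -3.77048501] [0.10190283 0.29117306 0.02224584] 53.41997928953691
```

View pics/n1.png

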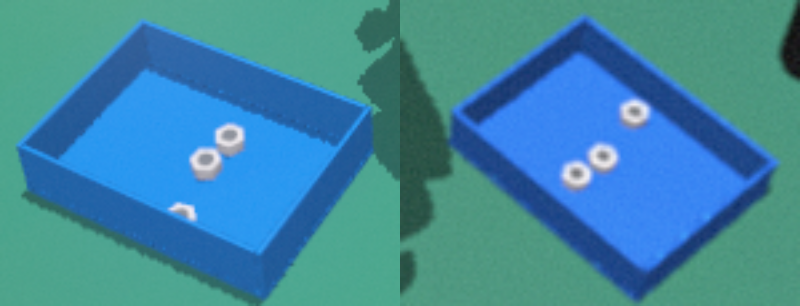

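All three nuts are in the tray, at (205,160), (230,138) and (182,212) in the left crop. Now I lay the shell back in the cradle.

Run:
```python
from h import *
from station import *
r=np.radians
p,q=tool(YAW,r(15),MID,55,55,0,1)
movel(list(p+[0,0,15]),rate=120);f0=observe()
hit=movel(list(p+[0,0,-1]),rate=12,stop_force=5);o=observe();print(hit,np.array(o["eef_pos"])-p,f0["ft_force"],o["ft_force"],o["wrist_torque"],o["time"])
s=snapshot("side");a=s["pixels"];b=snapshot("scene")["pixels"]
cv2.imwrite("pics/c1.png",np.hstack([cv2.resize(a[170:295,275:400],(400,400)),cv2.resize(b[190:315,215:340],(400,400))]))
```

```text
True [ 0.22317699 -0.16995281  7.59615042] [ 0.77271172 -0.62478153 -4.19689447] [-0.74358803  0.88094756  3.82804724] [0.13492629 0.24831567 0.09439352] 19.6333
```

View pics/c1.png

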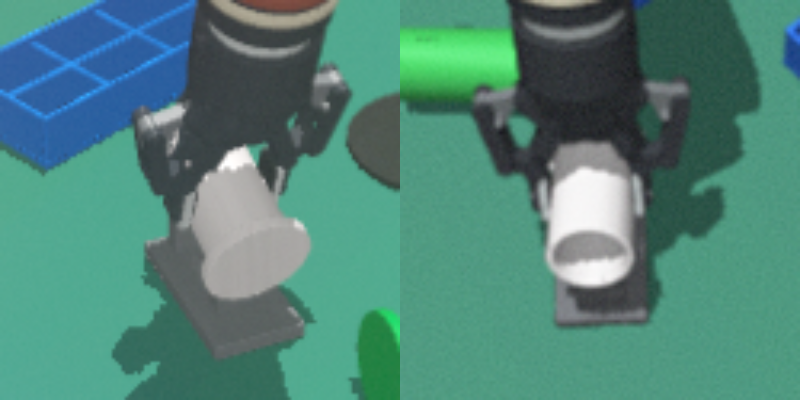

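Contact came 7.6 mm above the nominal height. The foot at side (354.4,251.2) and the mouth at scene (274.4,270.9) are within a pixel of the original resting image, so the shell has shifted in the grip and is about at rest. I'll press slightly to seat it and then let go.

Run:
```python
from h import *
from station import *
p0=np.array(observe()["eef_pos"])
hit=movel(list(p0-[0,0,4]),rate=6,stop_force=9);o=observe();print(hit,o["eef_pos"]-p0,o["ft_force"],o["wrist_torque"])
command_gripper(64);command_gripper(85);o=observe();print(o["ft_force"],o["time"])
tz=R.from_quat(o["tool_rot"]).apply([0,0,1]);movel(list(np.array(o["eef_pos"])-130*tz),rate=150)
w=snapshot("wrist")["pixels"];a=snapshot("side")["pixels"];b=snapshot("scene")["pixels"];print(observe()["time"])
cv2.imwrite("pics/c2.png",np.hstack([cv2.resize(x,(266,266)) for x in(a[200:285,305:390],b[215:300,235:320],w[80:400,160:480])]))
```

```text
True [ 0.09592583 -0.01659155  0.03186117] [-1.72488778  0.29294574  4.73232701] [0.20059967 0.37273635 0.10041784]
[ 0.06041909  0.21973973 -0.53907564] 20.6
21.7667
```

View pics/c2.png

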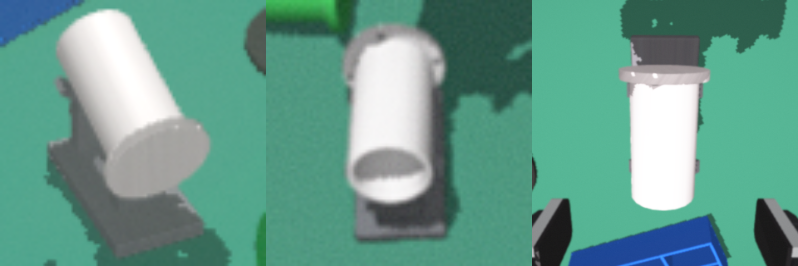

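The shell is back in its cradle, mouth up and empty. The gap reading of 53.4 mm suggests I gripped above the axis and it slipped, so the regrasp goes deeper (OFF 26), leaning 15° towards the mouth with a firmer grip.

```bash
sed -i 's/OFF=21/OFF=26/' h.py
python3 - <<'E'
from h import *
from station import *
r=np.radians
p,q=tool(YAW,r(15),MID,55,56,r(15),1);tz=R.from_quat(q).apply([0,0,1])
movel(list(p-110*tz),rate=120,attitude=list(q));hit=movel(list(p),rate=90,stop_force=12)
print("hit",hit,observe()["eef_pos"]-p)
command_gripper(40,force=110);o=observe();print(o["finger_gap"],o["grasp_force"],o["ft_force"],o["time"])
if o["finger_gap"]>50:
    movel(list(p+[0,0,50]),rate=60);movel(list(p+[0,0,190]),rate=150)
    o=observe();print(o["finger_gap"],o["ft_force"],o["wrist_torque"],np.round(o["joint_positions"],2),o["time"])
    azP=np.arctan2(PAD[1],PAD[0])
    for da in(-60,-75,-90,-105,60,75,90):
        j=[inverse_kinematics(*map(list,tool(azP+r(da),r(90),PAD+[0,0,z],0,56,r(15),1))) for z in(-3,30,110)]
        print(da,[None if x is None else np.round(x,2).tolist() for x in j])
E
```

```text
hit False [ 0.48092931 -0.10843824  0.67986293]
53.340147582823576 114.1995133459568 [-1.3626562   0.24079457  5.62497564] 24.1833
53.32239169251519 [ 0.47362117  0.22413589 -4.501879  ] [ 0.00802349  0.01965262 -0.04901581] [-0.27 -0.13 -0.11  1.59 -0.    0.2 ] 26.25
-60 [[-0.24, -0.0, -0.92, -0.18, -1.18, 0.7], [-0.24, -0.1, -0.93, -0.09, -1.18, 0.7], [-0.24, -0.32, -0.93, 0.13, -1.18, 0.7]]
-75 [[-0.22, 0.32, -0.44, 0.75, -1.31, 1.51], [-0.22, 0.26, -0.44, 0.81, -1.31, 1.51], [-0.22, 0.13, -0.42, 0.97, -1.31, 1.51]]
-90 [[-0.23, 0.79, 0.13, 1.63, -1.22, 2.31], [-0.23, 0.73, 0.13, 1.67, -1.22, 2.31], [-0.23, 0.63, 0.13, 1.79, -1.22, 2.31]]
-105 [[-0.27, 1.09, 0.54, 2.05, -1.05, 2.66], [-0.27, 1.04, 0.53, 2.08, -1.05, 2.66], None]
60 [[-1.22, 0.46, -0.34, 1.49, 1.22, -2.32], [-1.22, 0.39, -0.35, 1.54, 1.22, -2.32], [-1.22, 0.25, -0.35, 1.69, 1.22, -2.32]]
75 [[-1.18, 0.75, -0.0, 1.84, 1.05, -2.65], [-1.18, 0.69, -0.02, 1.89, 1.05, -2.65], [-1.18, 0.56, -0.02, 2.01, 1.05, -2.65]]
90 [[-1.11, 0.96, 0.3, 2.06, 0.88, -2.81], [-1.11, 0.91, 0.29, 2.1, 0.88, -2.81], None]
```

Run:
```python
from h import *
from station import *
r=np.radians
azP=np.arctan2(PAD[1],PAD[0])
p,q=tool(azP+r(60),r(90),PAD+[0,0,110],0,56,r(15),1)
movep(list(p),list(q));o=observe();print(o["time"],o["ft_force"],o["finger_gap"],o["eef_pos"]-p)
s=snapshot("scene");t=snapshot("side");print([proj(x,PAD+[0,0,110+z]) for x in(s,t) for z in(0,110)])
c=proj(s,PAD+[0,0,165]).astype(int);e=proj(t,PAD+[0,0,165]).astype(int)
cr=lambda im,c:cv2.resize(im[max(c[1]-70,0):c[1]+70,max(c[0]-70,0):c[0]+70],(400,400));print(c,e)
cv2.imwrite("pics/u1.png",np.hstack([cr(s["pixels"],c),cr(t["pixels"],e)]))
```

```text
28.4083 [ 0.17531782  0.13739335 -3.5251337 ] 53.484141281219806 [0.15011939 0.34932518 0.05493143]
[array([159.68829805, 288.54337582]), array([141.1029377, 261.4015943]), array([415.72714857, 172.3670997 ]), array([420.83940528, 128.13327387])]
[150 275] [418 150]
```

View pics/u1.png

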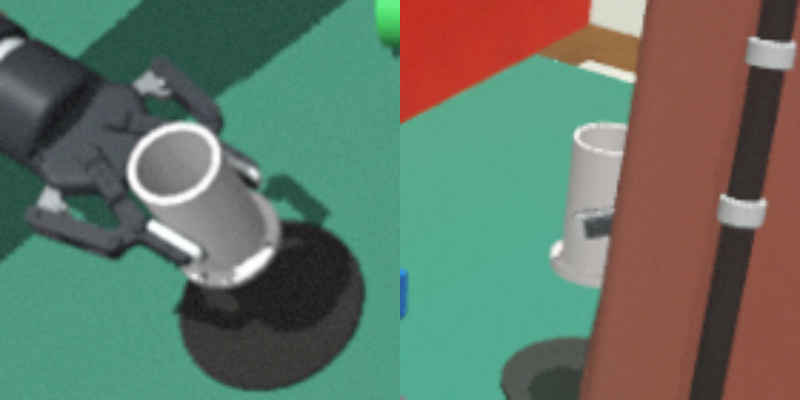

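The shell is upright and empty. Its mouth at scene (140.9,261.7) matches the prediction of (141.1,261.4), so I can lower it.

Run:
```python
from h import *
from station import *
r=np.radians
azP=np.arctan2(PAD[1],PAD[0])
p,q=tool(azP+r(60),r(90),PAD,0,56,r(15),1)
movel(list(p+[0,0,14]),rate=90);hit=movel(list(p-[0,0,6]),rate=10,stop_force=4);o=observe();print(hit,o["eef_pos"]-p,o["ft_force"],o["time"])
if hit:
    p0=np.array(o["eef_pos"]);print(movel(list(p0-[0,0,2]),rate=5,stop_force=8),observe()["eef_pos"]-p0,observe()["ft_force"],observe()["wrist_torque"])
    command_gripper(62);sleep(.2);command_gripper(85)
    o=observe();tz=R.from_quat(q).apply([0,0,1]);movel(list(np.array(o["eef_pos"])-120*tz),rate=100)
    o=observe();movel(list(np.array(o["eef_pos"])+[0,0,120]),rate=150);print(observe()["time"])
    s=snapshot("scene");t=snapshot("side")
    print([proj(s,PAD+[0,0,z]) for z in(0,110)])
    cv2.imwrite("pics/f1.png",np.hstack([cv2.resize(s["pixels"],(400,300)),cv2.resize(s["pixels"][240:360,95:255],(400,300))]))
```

```text
True [ 0.11909155  0.07095327 -1.28261514] [0.62812451 1.60241902 5.8195289 ] 31.125
True [0.19165945 0.0040829  0.0764259 ] [-2.10807108  0.36520155  4.72227699] [-0.20392254  0.03155472  0.29777181]
34.4417
[array([174.7217997 , 310.40528891]), array([159.68829805, 288.54337582])]
```

View pics/f1.png

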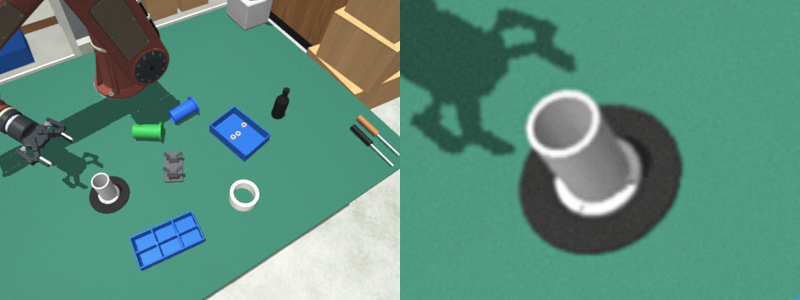

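The shell stands on the pad, centred near (175,310), with its flange wholly inside. The nuts are in the tray, the bystanders have not moved, and the gripper is clear.

```bash
python3 -c "
from station import *
print(sign_off())"
```

```text
the job is handed in; nothing more can be done
None
```

The job is handed in at about 35 s: all three nuts are in the plain tray, and the shell went back in its cradle, was regripped and now stands upright on the pad, with the bystanders unmoved.

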